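# Unscrew a pump of unknown thread and hold it lifted out for refilling

## Task

The white pump dispenser is empty: unscrew its pump, lift it out until the end of the dip tube is clear of the bottle's mouth, and finish still holding the pump upright in the gripper over its bottle, ready for refilling. The collar may have a right-hand or a left-hand thread and nothing shows which, so try it one way and, if it only tightens, loosen it the other way. Leave the tumbler, saucer and brush where they are.

Things in the scene. Friction and masses are not known exactly. Their poses are not given: they have to be found in the camera images.
- dispenser: Twin steel bottle holder screwed to the shelf with two white bottles clamped in it; nothing of it can turn or move. Origin on the shelf under the pump bottle's axis, z up, tight spout faces -x. Bottles 72 mm across, shoulder sloping from 78 mm (at the edge) to 106 mm high. Base plate 86 x 216 x 4 mm; clamp rings 78 mm across, 46 to 62 mm high
- mouth (a point): Centre of the empty pump bottle's mouth, level with its rim, on the bottle's axis 130 mm above the shelf. Hollow neck, bore 21 mm, 35 mm across its outer threads
- refill_cap (a point): Centre of the top (132 mm above the shelf) of the plain flat ribbed cap, 42 mm across, on the full refill bottle in the same holder, at y +130 mm in the dispenser's frame. This bottle stays as it is
- pump: The loose white pump on the empty bottle, about 60 g. Origin: centre of the collar's underside (108 mm above the shelf at the start), z up. Above the collar a locked-down head 31 mm across, z 30 to 46 mm, whose spout, 10 mm thick, points to -x. Below it, inside the bottle, a barrel 15 mm across to z -20 mm, then a dip tube 6 mm across to z -92 mm
- collar (a point): Middle of the pump's ribbed screw collar, 42 mm across, 25 mm tall, 12.5 mm above the pump's origin: grip it here from above, fingers either side of the spout. Thread right- or left-hand, drawn anew each time. Tightening, it stops within 3 to 7 degrees; loosening, it turns freely without rising, can be lifted between 58 and 88 degrees from tight (best 73), then meets a stop
- dip_end (a point): Lower end of the dip tube, on the pump's axis, 92 mm below the pump's origin
- spout_tip (a point): Centre of the spout's tip, at x -50 mm, z +32 mm in the pump's frame
- tumbler: Loose glass tumbler, 74 mm across the rim, 100 mm tall; origin at the centre of its underside. Leave alone
- saucer: Loose white ceramic saucer, 144 mm across, 18 mm tall; origin at the centre of its underside. Leave alone
- brush: Loose red plastic scrubbing brush lying bristles down: head 85 x 48 mm, 38 mm tall, origin under the head's centre; handle 22 mm wide reaching to x -135 mm. Leave alone
Not all that is in view belongs to the job. Leave any green or red look-alike of the pump alone.

How it is judged:
By the outcome, as a careful person would: the job done as asked, in the order asked, and still so for the second after the job is handed in, while the arm keeps its last pose, push and grip.
It also fails if it takes over 45 s, if anything falls off the work surface, if the arm or the gripper's body presses on something with over 40 N, if the wrist force passes 120 N, or if a joint passes its speed limit or range.

## Robot

A 7-joint arm with a two-finger parallel gripper is mounted at the origin on the work surface. World frame = base frame: x ahead of the robot, y to its left, z up, the work surface at z = 0. Lengths are in m, angles in rad, forces in N, time in s.
With the tool pointing down it reaches from about 0.425 to 0.925 m from the base axis. Payload 6.8 kg.
Tool frame: the origin (TCP) lies at the centre of the arm's flange, where the gripper is bolted on; the fingertips stand 173 mm ahead of it and the grasp point (between the pads) lies 155 mm ahead of it (r.hold_point_z is the distance from the TCP to the grasp point, in m); z points along the fingers, x is the direction in which the jaws open and shut, and the axes are right-handed (so a half turn about z gives the same grasp; the last joint's range is limited). The gripper opens to 85 mm and grips with 20 to 120 N. Pads are 22 mm wide; open, the fingers measure 114 mm over their backs; the gripper's body (76 mm by 85 mm) begins 54 mm behind the grasp point. The pads swing forward as they close: fully open they stand 13 mm farther back than shut.
Start: joints at [-1.364, 0.477, 0.022, 1.555, -0.011, 1.109, -0.083], TCP at [0.209, 0.642, 0.405] pointing down, gripper open.
Joint ranges: [-2.96, 2.96], [-0.34, 2.1], [-1.41, 1.46], [0.24, 2.44], [-1.37, 4.51], [0.17, 1.92], [-2.96, 2.96]. Speed limits (rad/s): [2.39, 2.39, 3.14, 3.14, 3.14, 3.14, 3.14].

## Interface

Orientations are given as a rotation vector (axis times angle).
In Python, from bench import r gives the robot as it stands.
- The arm moves only by the tool apply_moves, never from a script. Its arguments are lists of equal length, an entry for each row: "dp": the shift along the tool's x, y, z scaled (see below), a list of three; "twist": the turn, a rotation vector about the tool's x, y, z scaled (see below), a list of three; "jaw": the closure in counts, from 0 (fully open) to 255 (shut). In form: {"dp": [[x, y, z], ...], "twist": [[rx, ry, rz], ...], "jaw": [jaw, ...]}. A call has 1 to 20 rows; each row shifts and turns the pose as measured when the row begins, along the tool's axes as they then stand; what a row does not reach is not made up. The controller multiplies each number of a shift by 12 cm and each number of a turn by 120 degrees. A row lasts 1/10 s, in which the tool goes at most 50 mm and 8.59 degrees, less where a joint would pass 70% of its speed; a pose out of reach is approached as far as the arm can. A call with a number of a shift or a turn outside -1 to 1 is refused whole. A call with a gripper value outside its range is refused whole. The fingers move at their own pace and stop on an object; "grip_force" is the grip in N (left out, the last holds). Time passes only in rows, so rows that do not move let the fingers close. It gives the time, the measured TCP pose, the force and the opening at its end, in the units of the state.
- r.get_obs(): the state, without advancing time (a new reading comes with each control period).
- r.grab_frame(name): name is "scene" or "side" or "wrist"; returns a dict with "color" (384x512x3 uint8, red, green, blue), "z_map" (384x512 float32, m along the optical axis (not along the pixel's ray), 0 where there is no reading), "intrinsics" (3x3 intrinsics, pixels), "dist_coeffs" ([k1, k2, p1, p2, k3] as OpenCV has them; the pictures are not rectified), "R" (3x3) and "t" (3): a world point X has camera coordinates R X + t; the wrist camera has in their place "hand_eye" (4x4, takes a point from camera to tool coordinates, whose origin is the TCP and whose axes are the tool frame's). Camera axes: x right, y down, z forward; pixel columns grow to the right and rows downward; lengths in m; the calibration is good to about 2 mm. A picture is of the moment at which its call begins: read the wrist's pose just before it.
- r.hand_in(): hands the job in, once; it reports no verdict.
The state is a dict: "clock": time; "joints": joint angles; "qvel": joint speeds; "tau": joint torques, N m; "tcp_pos": TCP position; "orientation": TCP orientation; "contact_force": force on the tool from outside, world axes, zero at the start; "moment": the same for the moment, N m; "grip_width": finger opening in m.
Only numpy, scipy, OpenCV 4.12 (cv2) and the standard library are available. Lean on these libraries where they do the work, as an engineer would, in place of code of your own. Each camera call takes 0.05 s, during which the arm holds its last target.

## Working session

There is one attempt and no reset: what is moved stays moved. The work goes in short steps, Python scripts to look and compute and a tool call to move; the robot and the scene stay as the last step left them, time stands still between calls to the robot, and variables do not carry over. Pictures are saved under pics/ and viewed, and the job is handed in when it is done.

Besides the shell and the picture viewer there is one more tool, called as a command line: name --argument value ..., lists and objects as JSON in quotes. apply_moves: Moves the arm, as the interface text tells. Shifts and turns lie within -1 to 1; 1 stands for 12 cm of shift or 120 degrees of turn. Its arguments: {"type":"object","properties":{"dp":{"type":"array"},"twist":{"type":"array"},"jaw":{"type":"array"},"grip_force":{"type":"number"}},"required":["dp","twist","jaw"]}

```bash
ls; mkdir -p pics; python3 - <<'E'
from bench import r
import cv2,pickle
o=r.get_obs();print(o, r.hold_point_z)
fs={}
for n in("scene","side","wrist"):
    f=r.grab_frame(n);fs[n]=f;cv2.imwrite(f"pics/{n}0.png",f["color"][:,:,::-1])
    print(n,{k:v for k,v in f.items() if k not in("color","z_map")})
pickle.dump((o,fs),open("f0.pkl","wb"))
E
```

```text
pics
{'clock': 0.0, 'joints': array([-1.36408245,  0.47777445,  0.02232889,  1.55645567, -0.01148589,
        1.10931161, -0.08308245]), 'qvel': array([ 0.00059311, -0.00121795, -0.00040705,  0.00050313,  0.00052033,
        0.00031535, -0.00040239]), 'tau': array([-3.63981826e-06, -5.96430373e+01,  1.60809148e+00, -2.81196409e+01,
        1.24729337e-02,  9.09298280e-03, -3.60543041e-06]), 'tcp_pos': array([0.20890776, 0.64156133, 0.40374065]), 'orientation': array([ 2.54119836e+00,  1.84512499e+00, -2.17530516e-03]), 'contact_force': array([-0.13122483,  0.48518896, -0.02160618]), 'moment': array([ 0.0169895 , -0.0041093 ,  0.02574888]), 'grip_width': 0.08547500726178953} 0.1547
scene {'intrinsics': array([[404.92731307,   0.        , 250.56737855],
       [  0.        , 404.92731307, 196.64084667],
       [  0.        ,   0.        ,   1.        ]]), 'dist_coeffs': array([-0.09291104,  0.        ,  0.        ,  0.        ,  0.        ]), 'R': array([[-0.04297491,  0.99907536,  0.00125945],
       [ 0.78990223,  0.0347492 , -0.61224747],
       [-0.61172512, -0.02531643, -0.7906652
[... 476 characters left out ...]
435e-01, -5.59981872e-01]]), 't': array([-0.60302414,  0.13674824,  1.26983124])}
wrist {'intrinsics': array([[301.85612144,   0.        , 261.400741  ],
       [  0.        , 301.85612144, 190.46905224],
       [  0.        ,   0.        ,   1.        ]]), 'dist_coeffs': array([-0.05517343,  0.        ,  0.        ,  0.        ,  0.        ]), 'hand_eye': array([[ 9.99999473e-01, -4.37441388e-04,  9.28959302e-04,
         1.39240509e-04],
       [ 1.63525800e-04,  9.61012732e-01,  2.76504072e-01,
        -6.92574113e-02],
       [-1.01369604e-03, -2.76503774e-01,  9.61012297e-01,
         3.05909096e-02],
       [ 0.00000000e+00,  0.00000000e+00,  0.00000000e+00,
         1.00000000e+00]])}
```

View pics/scene0.png

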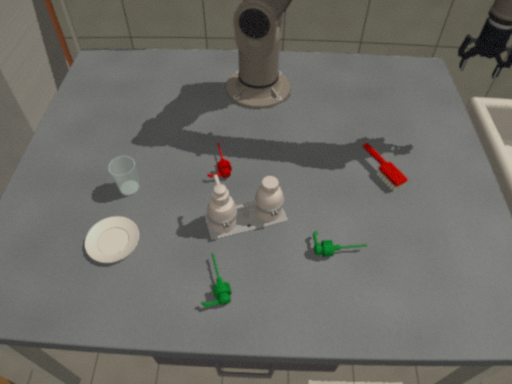

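View pics/side0.png

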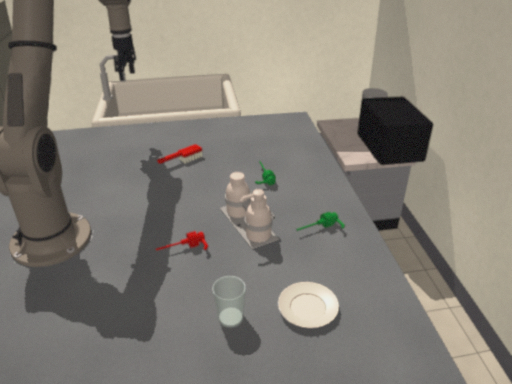

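View pics/wrist0.png

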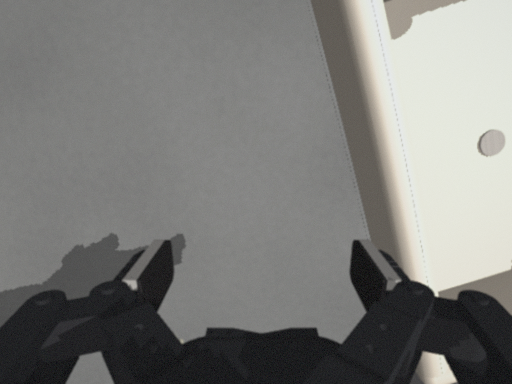

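```bash
python3 - <<'E'
import pickle,cv2,numpy as np
o,fs=pickle.load(open("f0.pkl","rb"))
a=cv2.resize(fs["scene"]["color"][165:245,190:300],None,fx=7,fy=7,interpolation=cv2.INTER_CUBIC)
cv2.imwrite("pics/zs.png",a[:,:,::-1])
a=cv2.resize(fs["side"]["color"][160:255,210:300],None,fx=6,fy=6,interpolation=cv2.INTER_CUBIC)
cv2.imwrite("pics/zd.png",a[:,:,::-1])
E
```

```text
(no output)
```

View pics/zs.png

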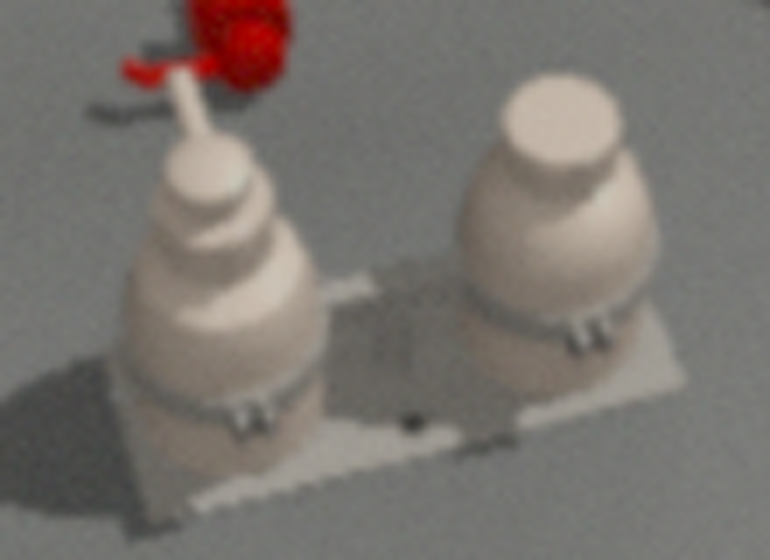

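View pics/zd.png

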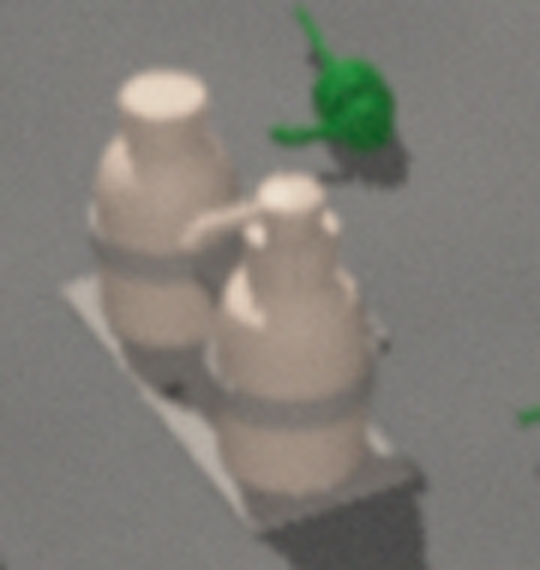

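```bash
cat > h.py <<'E'
import numpy as np,cv2
from scipy.spatial.transform import Rotation as Ro
def ray(f,uv,T=None):
    p=cv2.undistortPoints(np.array([[uv]],float),f["intrinsics"],f["dist_coeffs"])[0,0]
    d=np.array([p[0],p[1],1.])
    if T is None: R,t=f["R"],f["t"]; return -R.T@t, R.T@d
    return T[:3,3],T[:3,:3]@d
def camT(o,f):
    T=np.eye(4);T[:3,:3]=Ro.from_rotvec(o["orientation"]).as_matrix();T[:3,3]=o["tcp_pos"];return T@f["hand_eye"]
def tri(*rs):
    A=0;b=0
    for c,d in rs:
        d=d/np.linalg.norm(d);P=np.eye(3)-np.outer(d,d);A=A+P;b=b+P@c
    x=np.linalg.solve(A,b);res=[np.linalg.norm((np.eye(3)-np.outer(d,d)/(d@d))@(x-c)) for c,d in rs]
    return x,res
def onz(cd,z): c,d=cd;return c+d*(z-c[2])/d[2]
E
python3 - <<'E'
import pickle
from h import *
np.set_printoptions(precision=4,suppress=True)
o,fs=pickle.load(open("f0.pkl","rb"))
S=lambda u,v:ray(fs["scene"],((u+.5)/7-.5+190,(v+.5)/7-.5+165))
D=lambda u,v:ray(fs["side"],((u+.5)/6-.5+210,(v+.5)/6-.5+160))
h=tri(S(207,167),D(291,192));c=tri(S(563,117),D(163,96))
print(h,c)
v=(c[0]-h[0])[:2];print(np.linalg.norm(v),np.degrees(np.arctan2(v[1],v[0]))-90)
sp=onz(S(178,75),.14);print(sp); w=(h[0]-sp)[:2];print(np.linalg.norm(w),np.degrees(np.arctan2(w[1],w[0])))
E
```

```text
(array([ 0.6001, -0.0749,  0.1524]), [np.float64(0.0003159186625881662), np.float64(0.0003159186625882352)]) (array([0.5565, 0.0481, 0.1322]), [np.float64(0.001370033300069203), np.float64(0.0013700333000691532)])
0.13057061252212637 19.547009824457334
[ 0.5477 -0.0908  0.14  ]
0.05484450454579237 16.8543647932832
```

```bash
cat > plan.py <<'E'
import sys
from h import *
from bench import r
np.set_printoptions(precision=4,suppress=True)
def plan(p,yawdeg,q=None):
    """p = grasp pt target; tool x at world yaw"""
    o=r.get_obs();R=Ro.from_rotvec(o["orientation"]).as_matrix()
    y=np.radians(yawdeg);x=np.array([np.cos(y),np.sin(y),0]);z=np.array([0,0,-1.]);Rt=np.c_[x,np.cross(z,x),z]
    tcp=np.array(p)+[0,0,r.hold_point_z]
    d=R.T@(tcp-o["tcp_pos"]); w=Ro.from_matrix(R.T@Rt).as_rotvec()
    print("clock",o["clock"],"yaw",np.degrees(np.arctan2(R[1,0],R[0,0])),"R z",R[:,2],"j",o["joints"])
    print("tcp",o["tcp_pos"],"F",o["contact_force"],"M",o["moment"],"gw",o["grip_width"])
    print("dp tool m",d,"units",d/.12,"twist deg",np.degrees(w),"units",np.degrees(w)/120)
if __name__=="__main__":
    plan([float(a) for a in sys.argv[1:4]],float(sys.argv[4]))
E
for y in 109.5 -70.5; do python3 plan.py .60 -.075 .25 $y;done
```

```text
clock 0.15 yaw 71.96643440664033 R z [-0.0003 -0.0013 -1.    ] j [-1.3641  0.4776  0.0223  1.5562 -0.0115  1.1093 -0.0831]
tcp [0.2089 0.6416 0.404 ] F [-0.2666  0.3159 -0.0008] M [-0.031  -0.0197 -0.0769] gw 0.08522782334390716
dp tool m [-0.5604  0.5937  0.0001] units [-4.6698  4.9477  0.0008] twist deg [ -0.0189   0.078  -37.5336] units [-0.0002  0.0007 -0.3128]
clock 0.15 yaw 71.96643440664033 R z [-0.0003 -0.0013 -1.    ] j [-1.3641  0.4776  0.0223  1.5562 -0.0115  1.1093 -0.0831]
tcp [0.2089 0.6416 0.404 ] F [-0.2666  0.3159 -0.0008] M [-0.031  -0.0197 -0.0769] gw 0.08522782334390716
dp tool m [-0.5604  0.5937  0.0001] units [-4.6698  4.9477  0.0008] twist deg [  0.1006   0.0244 142.4664] units [0.0008 0.0002 1.1872]
```

```bash
cat > path.py <<'E'
from plan import *
import json
def path(p,yawdeg,n,psi_dir):
    o=r.get_obs();R=Ro.from_rotvec(o["orientation"]).as_matrix()
    psi=np.arctan2(R[1,0],R[0,0]); d=np.array(p)+[0,0,r.hold_point_z]-o["tcp_pos"]
    dy=np.radians(yawdeg)-psi
    s=d/n;t=dy/n
    out=[]
    for i in range(n):
        a=psi+t*i
        out.append([round(float(v/.12),2) for v in (s[0]*np.cos(a)+s[1]*np.sin(a),s[0]*np.sin(a)-s[1]*np.cos(a),-s[2])])
    print(json.dumps(out),"twistz",-np.degrees(t)/120)
E
python3 -c "
from path import *
path([.6,-.075,.25],-70.5,20,1)"
```

```text
[[-0.23, 0.25, -0.0], [-0.2, 0.27, -0.0], [-0.17, 0.3, -0.0], [-0.13, 0.32, -0.0], [-0.09, 0.33, -0.0], [-0.05, 0.34, -0.0], [-0.0, 0.34, -0.0], [0.04, 0.34, -0.0], [0.08, 0.33, -0.0], [0.12, 0.32, -0.0], [0.16, 0.3, -0.0], [0.2, 0.28, -0.0], [0.23, 0.25, -0.0], [0.26, 0.22, -0.0], [0.28, 0.19, -0.0], [0.3, 0.15, -0.0], [0.32, 0.11, -0.0], [0.33, 0.07, -0.0], [0.34, 0.03, -0.0], [0.34, -0.01, -0.0]] twistz 0.05936101433610015
```

apply_moves --dp '[[-0.23, 0.25, 0], [-0.2, 0.27, 0], [-0.17, 0.3, 0], [-0.13, 0.32, 0], [-0.09, 0.33, 0], [-0.05, 0.34, 0], [0, 0.34, 0], [0.04, 0.34, 0], [0.08, 0.33, 0], [0.12, 0.32, 0]]' --twist '[[0, 0, 0.06], [0, 0, 0.06], [0, 0, 0.06], [0, 0, 0.06], [0, 0, 0.06], [0, 0, 0.06], [0, 0, 0.06], [0, 0, 0.06], [0, 0, 0.06], [0, 0, 0.06]]' --jaw '[0, 0, 0, 0, 0, 0, 0, 0, 0, 0]'

```text
clock: 1.15
tcp_pos: [0.3977, 0.2681, 0.4004]
orientation: [3.14, -0.06, -0.008]
contact_force: [1.0, -0.4, -0.8]
grip_width: 0.0858
```

```bash
python3 -c "
from path import *
plan([.6,-.075,.25],-70.5)
path([.6,-.075,.25],-70.5,14,1)"
```

```text
clock 1.15 yaw -2.2076050704460446 R z [-0.0053 -0.0008 -1.    ] j [-1.0798  0.1592  0.4016  2.0336 -0.0786  0.9674 -0.6764]
tcp [0.3977 0.2681 0.4004] F [ 1.0477 -0.3975 -0.8217] M [ 0.0666 -0.1051 -0.0576] gw 0.08580084390768199
dp tool m [ 0.2153  0.3351 -0.0051] units [ 1.7943  2.7921 -0.0426] twist deg [ 0.2319  0.2286 68.2924] units [0.0019 0.0019 0.5691]
[[0.13, 0.2, -0.0], [0.14, 0.19, -0.0], [0.16, 0.17, -0.0], [0.17, 0.16, -0.0], [0.19, 0.15, -0.0], [0.2, 0.13, -0.0], [0.21, 0.11, -0.0], [0.22, 0.09, -0.0], [0.23, 0.07, -0.0], [0.23, 0.05, -0.0], [0.23, 0.04, -0.0], [0.24, 0.01, -0.0], [0.24, -0.01, -0.0], [0.24, -0.03, -0.0]] twistz 0.04065023507711545
```

apply_moves --dp '[[0.13, 0.2, 0], [0.14, 0.19, 0], [0.16, 0.17, 0], [0.17, 0.16, 0], [0.19, 0.15, 0], [0.2, 0.13, 0], [0.21, 0.11, 0], [0.22, 0.09, 0], [0.23, 0.07, 0], [0.23, 0.05, 0], [0.23, 0.04, 0], [0.24, 0.01, 0], [0.24, -0.01, 0], [0.24, -0.03, 0], [0, 0, 0], [0, 0, 0]]' --twist '[[0, 0, 0.04], [0, 0, 0.04], [0, 0, 0.04], [0, 0, 0.04], [0, 0, 0.04], [0, 0, 0.04], [0, 0, 0.04], [0, 0, 0.04], [0, 0, 0.04], [0, 0, 0.04], [0, 0, 0.04], [0, 0, 0.04], [0, 0, 0.04], [0, 0, 0.04], [0, 0, 0], [0, 0, 0]]' --jaw '[0, 0, 0, 0, 0, 0, 0, 0, 0, 0, 0, 0, 0, 0, 0, 0]'

```text
clock: 2.75
tcp_pos: [0.6016, -0.1001, 0.3976]
orientation: [2.523, -1.861, -0.009]
contact_force: [-0.3, 1.4, -0.5]
grip_width: 0.0855
```

```bash
python3 -c "
from path import *
plan([.6,-.075,.25],-70.5)
import pickle
o=r.get_obs();f=r.grab_frame('wrist');pickle.dump((o,f),open('w1.pkl','wb'));cv2.imwrite('pics/w1.png',f['color'][:,:,::-1])"
```

```text
clock 2.75 yaw -72.82272699031029 R z [-0.0083 -0.0017 -1.    ] j [-0.5018  0.468   0.7737  1.7605 -0.3633  1.0712 -0.8729]
tcp [ 0.6016 -0.1001  0.3976] F [-0.267   1.4019 -0.5134] M [ 0.0628 -0.0051 -0.0334] gw 0.08552899377200834
dp tool m [-0.0244 -0.0058 -0.0071] units [-0.2035 -0.0484 -0.0592] twist deg [ 0.4838  0.0569 -2.3225] units [ 0.004   0.0005 -0.0194]
```

View pics/w1.png

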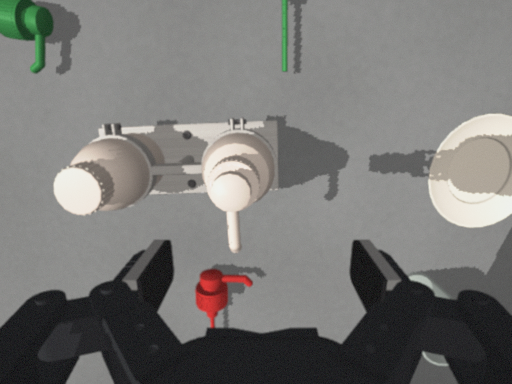

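```bash
python3 - <<'E'
import pickle
from h import *
np.set_printoptions(precision=4,suppress=True)
o,f=pickle.load(open("w1.pkl","rb"))
a=cv2.resize(f["color"][110:260,40:290],None,fx=3,fy=3,interpolation=cv2.INTER_CUBIC)
cv2.imwrite("pics/w1z.png",a[:,:,::-1])
T=camT(o,f);o0,fs=pickle.load(open("f0.pkl","rb"))
S=lambda u,v:ray(fs["scene"],((u+.5)/7-.5+190,(v+.5)/7-.5+165))
D=lambda u,v:ray(fs["side"],((u+.5)/6-.5+210,(v+.5)/6-.5+160))
W=lambda u,v:ray(f,(u,v),T)
print(tri(S(207,167),W(231.5,189)),tri(S(207,167),D(291,192),W(231.5,189)));print(tri(S(563,117),W(78,190)))
print(onz(W(231.5,189),.154),onz(W(78,190),.132),onz(W(235,248),.140))
h=onz(W(231.5,189),.154);c=onz(W(78,190),.132);s=onz(W(235,246),.142)
for v in (c-h,h-s):print(np.linalg.norm(v[:2]),np.degrees(np.arctan2(v[1],v[0])))
E
```

```text
(array([ 0.6044, -0.0753,  0.1575]), [np.float64(0.0012985959461514066), np.float64(0.0012985959461514068)]) (array([ 0.6012, -0.0755,  0.1525]), [np.float64(0.0013594175105463592), np.float64(0.0009306160117236928), np.float64(0.002129660095856455)])
(array([0.5558, 0.0478, 0.1307]), [np.float64(0.001984520165223618), np.float64(0.0019845201652236993)])
[ 0.6037 -0.0765  0.154 ] [0.5583 0.0456 0.132 ] [ 0.5509 -0.0927  0.14  ]
0.13024289415852952 110.39256127843677
0.052342949447124996 17.38271669519712
```

View pics/w1z.png

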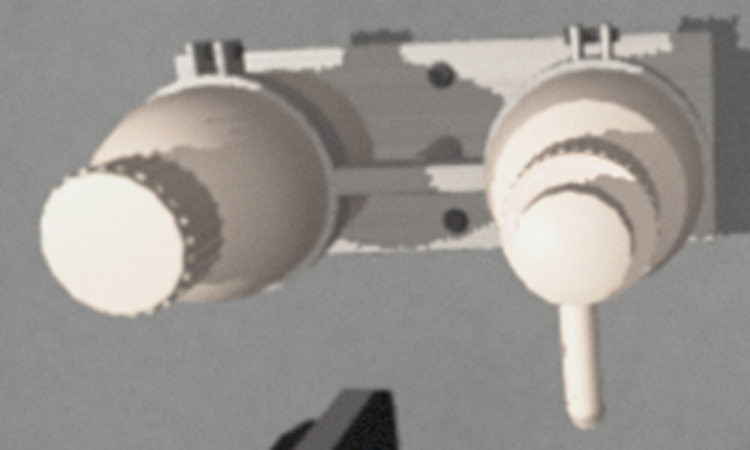

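```bash
python3 plan.py .602 -.076 .195 -70
```

```text
clock 2.8 yaw -72.82133879433331 R z [-0.0081 -0.002  -1.    ] j [-0.5021  0.4676  0.774   1.7609 -0.363   1.0709 -0.873 ]
tcp [ 0.6014 -0.1001  0.3977] F [0.1019 0.0481 0.2049] M [-0.0354 -0.0053  0.0112] gw 0.08527216264596062
dp tool m [-0.0228 -0.008   0.048 ] units [-0.1903 -0.067   0.3999] twist deg [ 0.4759  0.0417 -2.8212] units [ 0.004   0.0003 -0.0235]
```

apply_moves --dp '[[-0.1, -0.03, 0.2], [-0.09, -0.037, 0.2], [0, 0, 0]]' --twist '[[0.004, 0, -0.012], [0, 0, -0.012], [0, 0, 0]]' --jaw '[0, 0, 0]'

```text
clock: 3.1
tcp_pos: [0.6012, -0.0727, 0.3492]
orientation: [-2.578, 1.79, 0.001]
contact_force: [0.3, 0.9, -0.6]
grip_width: 0.0853
```

```bash
python3 -c "
from path import *
plan([.602,-.076,.195],-70)
import pickle
o=r.get_obs();f=r.grab_frame('wrist');pickle.dump((o,f),open('w2.pkl','wb'));cv2.imwrite('pics/w2.png',f['color'][:,:,::-1])"
```

```text
clock 3.1 yaw -69.5434128949771 R z [ 0.0013  0.003  -1.    ] j [-0.5087  0.5064  0.7206  1.8181 -0.4032  0.9673 -0.8304]
tcp [ 0.6012 -0.0727  0.3492] F [ 0.3364  0.8801 -0.6176] M [0.0354 0.0018 0.0228] gw 0.08534508512660222
dp tool m [ 0.0034  0.0005 -0.0005] units [ 0.0282  0.0038 -0.0043] twist deg [-0.1301  0.1368  0.4564] units [-0.0011  0.0011  0.0038]
```

View pics/w2.png

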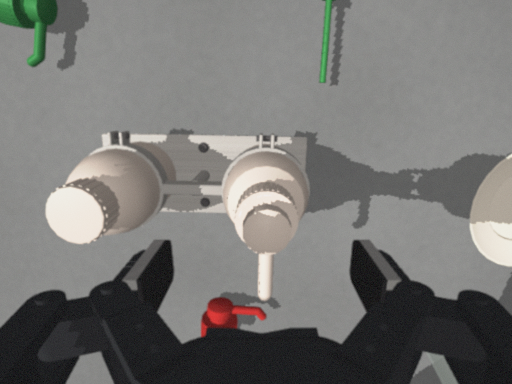

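```bash
python3 - <<'E'
import pickle
from h import *
np.set_printoptions(precision=4,suppress=True)
def get(n):
    o,f=pickle.load(open(n,"rb"));T=camT(o,f);return lambda u,v:ray(f,(u,v),T)
A,B=get("w1.pkl"),get("w2.pkl")
o0,fs=pickle.load(open("f0.pkl","rb"))
S=ray(fs["scene"],((207.5)/7-.5+190,(167.5)/7-.5+165))
D=ray(fs["side"],((291.5)/6-.5+210,(192.5)/6-.5+160))
print(tri(A(231.5,189),B(268,228)),tri(S,B(268,228)),tri(S,D,A(231.5,189),B(268,228)))
h=onz(B(268,228),.154);c=onz(B(77,213),.132);s=onz(B(264.5,294),.142);print(h)
for v in (c-h,h-s):print(np.linalg.norm(v[:2]),np.degrees(np.arctan2(v[1],v[0])))
E
python3 plan.py .602 -.0755 .119 -70.5
```

```text
(array([ 0.6025, -0.0764,  0.1504]), [np.float64(0.0001274134117012209), np.float64(0.00012741341170119746)]) (array([ 0.6065, -0.0741,  0.161 ]), [np.float64(0.0004766516162706558), np.float64(0.00047665161627071445)]) (array([ 0.6017, -0.0757,  0.1525]), [np.float64(0.0017784063116718148), np.float64(0.0014306493585436112), np.float64(0.0016485765794195073), np.float64(0.0013885712122134214)])
[ 0.6037 -0.0758  0.154 ]
0.128238014669335 110.09225305902957
0.053673252782702 18.50355510297838
clock 3.15 yaw -69.64226367989878 R z [ 0.0034  0.0023 -1.    ] j [-0.5084  0.505   0.7227  1.8163 -0.4024  0.9684 -0.831 ]
tcp [ 0.6016 -0.0739  0.3508] F [ 0.4873 -0.2406  0.6805] M [ 0.0068  0.049  -0.0131] gw 0.0857057916867094
dp tool m [0.0017 0.0006 0.0771] units [0.0145 0.0046 0.6428] twist deg [-0.2294  0.0579  0.8576] units [-0.0019  0.0005  0.0071]
```

apply_moves --dp '[[0.015, 0.01, 0.15], [0, 0, 0.15], [0, 0, 0.15], [0, 0, 0.12], [0, 0, 0.07], [0, 0, 0]]' --twist '[[-0.002, 0, 0.006], [0, 0, 0], [0, 0, 0], [0, 0, 0], [0, 0, 0], [0, 0, 0]]' --jaw '[0, 0, 0, 0, 0, 0]'

```text
clock: 3.75
tcp_pos: [0.6022, -0.0778, 0.2745]
orientation: [-2.561, 1.812, -0.007]
contact_force: [-0.6, -0.0, 0.9]
grip_width: 0.0854
```

```bash
python3 plan.py .6023 -.0757 .119 -70.5;  python3 -c "
from path import *
f=r.grab_frame('wrist');cv2.imwrite('pics/w3.png',f['color'][:,:,::-1])"
```

```text
clock 3.75 yaw -70.5657325113778 R z [ 0.006   0.0003 -1.    ] j [-0.4496  0.6019  0.6565  1.867  -0.4879  0.8318 -0.7744]
tcp [ 0.6022 -0.0778  0.2745] F [-0.617  -0.0148  0.9107] M [ 0.0004  0.0289 -0.0056] gw 0.08542227348254616
dp tool m [-0.0019 -0.0008  0.0008] units [-0.016  -0.0066  0.0067] twist deg [-0.3325 -0.098  -0.0654] units [-0.0028 -0.0008 -0.0005]
```

View pics/w3.png

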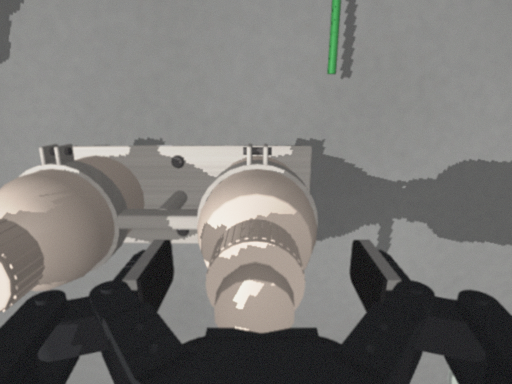

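apply_moves --dp '[[-0.016, -0.006, 0], [0, 0, 0], [0, 0, 0], [0, 0, 0], [0, 0, 0], [0, 0, 0], [0, 0, 0], [0, 0, 0]]' --twist '[[-0.003, 0, 0], [0, 0, 0], [0, 0, 0], [0, 0, 0], [0, 0, 0], [0, 0, 0], [0, 0, 0], [0, 0, 0]]' --jaw '[0, 255, 255, 255, 255, 255, 255, 255]' --grip_force 60

```text
clock: 4.6
tcp_pos: [0.6032, -0.0748, 0.2781]
orientation: [-2.563, 1.812, -0.004]
contact_force: [-0.2, 0.8, 0.9]
grip_width: 0.0411
```

```bash
python3 plan.py .6025 -.0758 .119 -70.5;  python3 -c "
from path import *
f=r.grab_frame('wrist');cv2.imwrite('pics/w4.png',f['color'][:,:,::-1])"
```

```text
clock 4.6 yaw -70.52649902230478 R z [ 0.0035  0.0005 -1.    ] j [-0.457   0.5988  0.6604  1.8627 -0.4834  0.8416 -0.7823]
tcp [ 0.6032 -0.0748  0.2781] F [-0.1998  0.8454  0.9495] M [0.1929 0.0712 0.0078] gw 0.04110305098861046
dp tool m [0.0007 0.001  0.0044] units [0.0058 0.008  0.0363] twist deg [-0.1991 -0.0413 -0.0264] units [-0.0017 -0.0003 -0.0002]
```

View pics/w4.png

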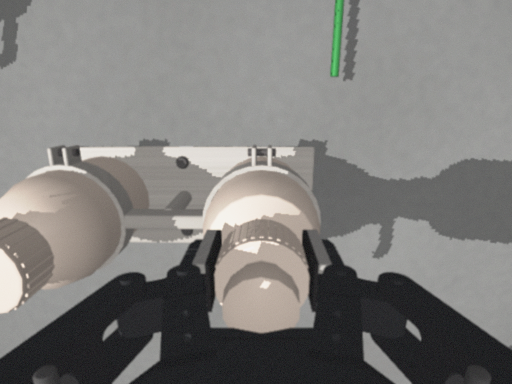

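apply_moves --dp '[[0, 0, 0], [0, 0, 0], [0, 0, 0]]' --twist '[[0, 0, -0.025], [0, 0, -0.025], [0, 0, -0.025]]' --jaw '[255, 255, 255]'

```text
clock: 4.95
tcp_pos: [0.6033, -0.0738, 0.278]
orientation: [-2.701, 1.598, -0.002]
contact_force: [-2.3, 1.6, 0.9]
grip_width: 0.0408
```

```bash
python3 plan.py .6025 -.0758 .119 -70.5
```

```text
clock 4.95 yaw -61.23288921157315 R z [ 0.0027  0.002  -1.    ] j [-0.4294  0.5864  0.6172  1.8605 -0.4503  0.8343 -0.6512]
tcp [ 0.6033 -0.0738  0.278 ] F [-2.2811  1.6304  0.8686] M [ 0.2334  0.4546 -0.0309] gw 0.04076224692004932
dp tool m [0.0013 0.0017 0.0043] units [0.0112 0.014  0.0359] twist deg [-0.1907  0.042   9.2671] units [-0.0016  0.0003  0.0772]
```

apply_moves --dp '[[0, 0, 0], [0, 0, 0], [0, 0, 0], [0, 0, 0], [0, 0, 0]]' --twist '[[0, 0, -0.05], [0, 0, -0.05], [0, 0, -0.05], [0, 0, -0.05], [0, 0, 0]]' --jaw '[255, 255, 255, 255, 255]'

```text
clock: 5.45
tcp_pos: [0.6023, -0.0728, 0.278]
orientation: [-2.981, 0.977, 0.005]
contact_force: [-0.6, -0.3, 1.3]
grip_width: 0.0405
```

```bash
python3 plan.py .6032 -.0748 .123 0.5;  python3 -c "
from path import *
f=r.grab_frame('wrist');cv2.imwrite('pics/w5.png',f['color'][:,:,::-1])"
```

```text
clock 5.45 yaw -36.276945684610524 R z [-0.0016  0.0052 -1.    ] j [-0.3506  0.5572  0.501   1.8565 -0.3617  0.8204 -0.2957]
tcp [ 0.6023 -0.0728  0.278 ] F [-0.6134 -0.3089  1.2777] M [0.0075 0.1568 0.0016] gw 0.04054741981775352
dp tool m [0.0019 0.001  0.0003] units [0.0161 0.0086 0.0022] twist deg [ -0.2586   0.1793 -36.7773] units [-0.0022  0.0015 -0.3065]
```

View pics/w5.png

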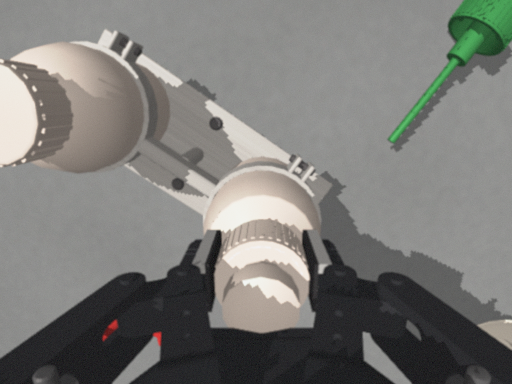

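apply_moves --dp '[[0.01, 0.005, 0], [0, 0, 0], [0, 0, 0], [0, 0, 0], [0, 0, 0], [0, 0, 0], [0, 0, 0]]' --twist '[[0, 0, -0.05], [0, 0, -0.05], [0, 0, -0.05], [0, 0, -0.05], [0, 0, -0.05], [0, 0, -0.05], [0, 0, 0]]' --jaw '[255, 255, 255, 255, 255, 255, 255]'

```text
clock: 6.2
tcp_pos: [0.6009, -0.0731, 0.278]
orientation: [-3.133, 0.01, 0.016]
contact_force: [-0.8, 1.8, 1.4]
grip_width: 0.0408
```

```bash
python3 plan.py .6032 -.0748 .123 1;  python3 -c "
from path import *
f=r.grab_frame('scene');cv2.imwrite('pics/s5.png',cv2.resize(f['color'][120:250,150:320],None,fx=4,fy=4)[:,:,::-1])"
```

```text
clock 6.2 yaw -0.35006050140900474 R z [-0.0101  0.0087 -0.9999] j [-0.2315  0.5294  0.3368  1.8484 -0.2427  0.8143  0.2261]
tcp [ 0.6009 -0.0731  0.278 ] F [-0.8463  1.8277  1.3947] M [0.0899 0.1218 0.0206] gw 0.04084146385325282
dp tool m [0.0024 0.0017 0.0002] units [0.0196 0.014  0.0021] twist deg [-0.4995  0.5753 -1.3525] units [-0.0042  0.0048 -0.0113]
```

View pics/s5.png

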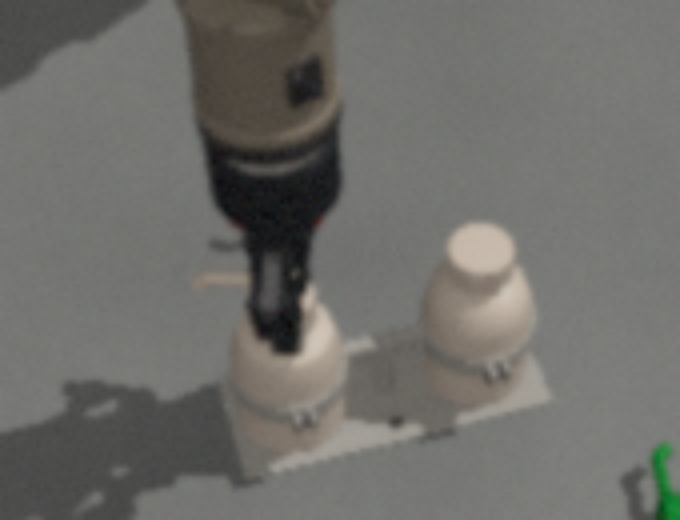

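apply_moves --dp '[[0.016, 0.012, 0], [0, 0, 0]]' --twist '[[-0.004, 0.005, -0.01], [0, 0, 0]]' --jaw '[255, 255]'

```text
clock: 6.45
tcp_pos: [0.6004, -0.0723, 0.2779]
orientation: [-3.136, -0.008, 0.014]
contact_force: [0.7, -1.2, 0.4]
grip_width: 0.041
```

```bash
python3 plan.py .6025 -.0752 .127 1
```

```text
clock 6.45 yaw 0.30472913707533805 R z [-0.0088  0.0054 -0.9999] j [-0.2333  0.5283  0.3362  1.8503 -0.238   0.8114  0.2322]
tcp [ 0.6004 -0.0723  0.2779] F [ 0.65   -1.1845  0.3551] M [-0.2417 -0.0269 -0.017 ] gw 0.04099190688736213
dp tool m [ 0.002   0.0029 -0.0038] units [ 0.0167  0.0241 -0.0315] twist deg [-0.3129  0.5033 -0.6966] units [-0.0026  0.0042 -0.0058]
```

apply_moves --dp '[[0.005, 0.005, -0.03], [0, 0, -0.03], [0, 0, -0.03]]' --twist '[[0, 0.003, 0], [0, 0, 0], [0, 0, 0]]' --jaw '[255, 255, 255]'

```text
clock: 6.75
tcp_pos: [0.6002, -0.0726, 0.2874]
orientation: [-3.137, 0.001, 0.009]
contact_force: [-1.0, 0.3, -1.5]
grip_width: 0.0409
```

```bash
python3 plan.py .6025 -.0752 .127 1
```

```text
clock 6.75 yaw -0.044586025423802036 R z [-0.006   0.0049 -1.    ] j [-0.2384  0.5149  0.3428  1.8464 -0.2334  0.8256  0.2229]
tcp [ 0.6002 -0.0726  0.2874] F [-0.9825  0.2855 -1.4637] M [0.0936 0.268  0.0107] gw 0.0408775058829188
dp tool m [0.0023 0.0026 0.0057] units [0.0192 0.0218 0.0473] twist deg [-0.2835  0.3395 -1.0454] units [-0.0024  0.0028 -0.0087]
```

apply_moves --dp '[[0.005, 0.008, -0.05], [0.005, 0, -0.05], [0, 0, -0.05], [0, 0, -0.05], [0, 0, 0]]' --twist '[[0, 0.003, 0], [0, 0, 0], [0, 0, 0], [0, 0, 0], [0, 0, 0]]' --jaw '[255, 255, 255, 255, 255]'

```text
clock: 7.25
tcp_pos: [0.6013, -0.0738, 0.3138]
orientation: [-3.136, 0.004, 0.001]
contact_force: [-3.0, 1.3, 2.8]
grip_width: 0.0408
```

```bash
python3 plan.py .602 -.075 .127 1;  python3 -c "
from path import *
f=r.grab_frame('scene');cv2.imwrite('pics/s6.png',cv2.resize(f['color'][120:250,150:320],None,fx=4,fy=4)[:,:,::-1])"
```

```text
clock 7.25 yaw -0.1544683173082486 R z [-0.0005  0.0053 -1.    ] j [-0.2469  0.4812  0.3556  1.8284 -0.2192  0.8708  0.2111]
tcp [ 0.6013 -0.0738  0.3138] F [-3.0417  1.265   2.8105] M [0.3331 0.9063 0.0397] gw 0.04084130001814874
dp tool m [0.0007 0.0014 0.0321] units [0.0061 0.0116 0.2674] twist deg [-0.3036  0.026  -1.1545] units [-0.0025  0.0002 -0.0096]
```

View pics/s6.png

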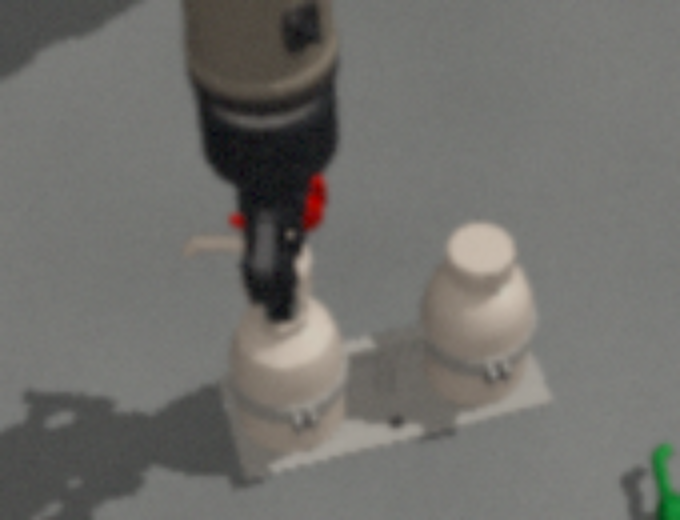

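apply_moves --dp '[[-0.012, -0.005, -0.02], [0, 0, 0]]' --twist '[[0, 0, 0], [0, 0, 0]]' --jaw '[255, 255]'

```text
clock: 7.5
tcp_pos: [0.6006, -0.0735, 0.317]
orientation: [-3.137, 0.005, -0.005]
contact_force: [-1.8, 0.7, 0.9]
grip_width: 0.041
```

```bash
python3 plan.py .602 -.075 .127 1
```

```text
clock 7.5 yaw -0.17049308439832264 R z [ 0.0033  0.0045 -1.    ] j [-0.2492  0.4753  0.3572  1.8293 -0.2168  0.8718  0.2086]
tcp [ 0.6006 -0.0735  0.317 ] F [-1.7635  0.7189  0.9293] M [0.233  0.5072 0.0041] gw 0.04101776881037891
dp tool m [0.0013 0.0016 0.0353] units [0.0105 0.0134 0.2943] twist deg [-0.2587 -0.1897 -1.1701] units [-0.0022 -0.0016 -0.0098]
```

apply_moves --dp '[[-0.006, -0.003, -0.06], [0, 0, -0.06], [0, 0, -0.06], [0, 0, -0.06], [0, 0, 0]]' --twist '[[-0.002, -0.002, 0], [0, 0, 0], [0, 0, 0], [0, 0, 0], [0, 0, 0]]' --jaw '[255, 255, 255, 255, 255]'

```text
clock: 8.0
tcp_pos: [0.6013, -0.0738, 0.3496]
orientation: [3.14, -0.005, 0.006]
contact_force: [-0.9, 0.9, -0.8]
grip_width: 0.0407
```

```bash
python3 plan.py .602 -.075 .258 1
```

```text
clock 8.0 yaw -0.19214200006871807 R z [ 0.0041 -0.0014 -1.    ] j [-0.2648  0.4369  0.3745  1.803  -0.1925  0.9333  0.1888]
tcp [ 0.6013 -0.0738  0.3496] F [-0.9344  0.9252 -0.7937] M [-0.003  -0.001   0.0405] gw 0.04072559250895916
dp tool m [ 0.001   0.0012 -0.0631] units [ 0.0082  0.0103 -0.5258] twist deg [ 0.0805 -0.2319 -1.1923] units [ 0.0007 -0.0019 -0.0099]
```

Moments are near zero, so the barrel is free. I'll continue up.

apply_moves --dp '[[0.004, 0.005, -0.07], [0, 0, -0.07], [0, 0, -0.07], [0, 0, -0.07], [0, 0, -0.07], [0, 0, -0.07], [0, 0, -0.07], [0, 0, 0], [0, 0, 0]]' --twist '[[0, -0.002, 0], [0, 0, 0], [0, 0, 0], [0, 0, 0], [0, 0, 0], [0, 0, 0], [0, 0, 0], [0, 0, 0], [0, 0, 0]]' --jaw '[255, 255, 255, 255, 255, 255, 255, 255, 255]'

```text
clock: 8.9
tcp_pos: [0.6018, -0.0746, 0.4145]
orientation: [3.14, -0.006, 0.001]
contact_force: [-0.5, 0.1, -1.2]
grip_width: 0.0409
```

```bash
python3 plan.py .602 -.075 .265 1;  python3 -c "
from path import *
import pickle
fs={}
for n in('scene','side','wrist'):
  o=r.get_obs();f=r.grab_frame(n);fs[n]=(o,f)
  c=f['color']
  if n=='scene':c=cv2.resize(c[90:250,150:320],None,fx=4,fy=4)[:590]
  if n=='side':c=cv2.resize(c[60:260,190:320],None,fx=3,fy=3)
  cv2.imwrite('pics/e_%s.png'%n,c[:,:,::-1])
pickle.dump(fs,open('e.pkl','wb'))"
```

```text
clock 8.9 yaw -0.2024279481736231 R z [ 0.0009 -0.0013 -1.    ] j [-0.2834  0.3698  0.3962  1.7375 -0.1588  1.065   0.1622]
tcp [ 0.6018 -0.0746  0.4145] F [-0.4733  0.1202 -1.2498] M [-0.0078 -0.0578 -0.0035] gw 0.04088440005092005
dp tool m [ 0.0002  0.0004 -0.0052] units [ 0.002   0.0037 -0.0431] twist deg [ 0.0734 -0.0517 -1.2025] units [ 0.0006 -0.0004 -0.01  ]
```

View pics/e_scene.png

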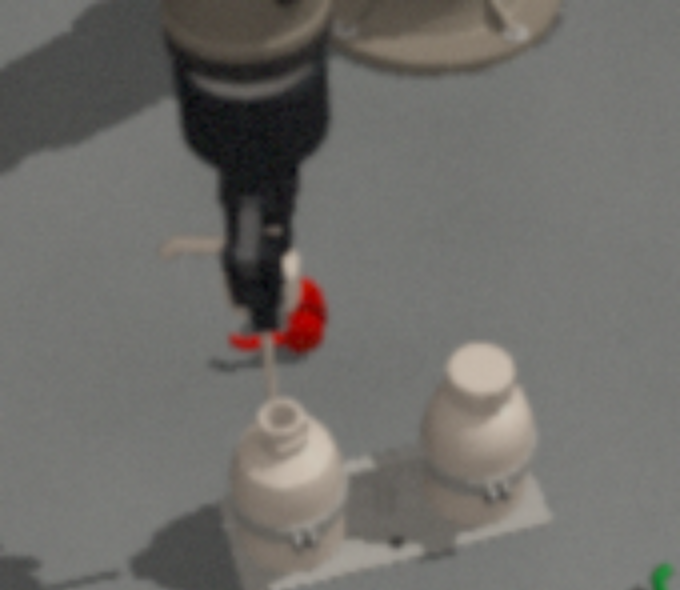

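View pics/e_side.png

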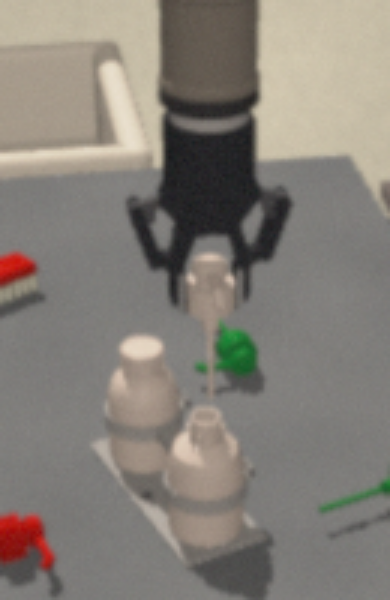

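View pics/e_wrist.png

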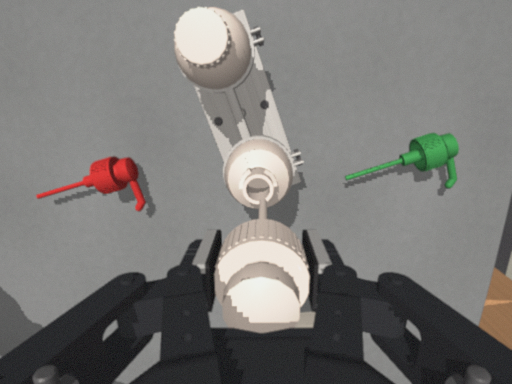

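```bash
python3 - <<'E'
import pickle
from h import *
np.set_printoptions(precision=4,suppress=True)
fs=pickle.load(open("e.pkl","rb"))
S=lambda u,v:ray(fs["scene"][1],((u+.5)/4-.5+150,(v+.5)/4-.5+90))
D=lambda u,v:ray(fs["side"][1],((u+.5)/3-.5+190,(v+.5)/3-.5+60))
w=fs["wrist"];T=camT(*w);W=lambda u,v:ray(w[1],(u,v),T)
print("tip",tri(S(273,396),D(211,394)),tri(S(273,396),D(211,394),W(262,198)))
print("mouth",tri(S(282,412),D(206.5,413)),tri(S(282,412),D(206.5,413),W(258,184)),onz(W(258,184),.13))
E
```

```text
tip (array([ 0.6044, -0.0776,  0.1561]), [np.float64(0.0008665460042577031), np.float64(0.0008665460042574961)]) (array([ 0.604 , -0.0771,  0.1556]), [np.float64(0.0007446892696794163), np.float64(0.0012631849287836057), np.float64(0.0008447916309587511)])
mouth (array([ 0.6003, -0.0743,  0.1343]), [np.float64(0.0016938538623883764), np.float64(0.0016938538623882504)]) (array([ 0.6001, -0.0727,  0.1333]), [np.float64(0.0021449891394672055), np.float64(0.002034048200420812), np.float64(0.0017229369563269013)]) [ 0.6    -0.0718  0.13  ]
```

apply_moves --dp '[[-0.02, -0.02, -0.03], [0, 0, 0], [0, 0, 0], [0, 0, 0], [0, 0, 0]]' --twist '[[0, 0, 0], [0, 0, 0], [0, 0, 0], [0, 0, 0], [0, 0, 0]]' --jaw '[255, 255, 255, 255, 255]'

```text
clock: 9.55
tcp_pos: [0.5988, -0.0717, 0.4168]
orientation: [3.14, -0.005, -0.003]
contact_force: [-0.3, 0.4, -1.1]
grip_width: 0.0408
```

```bash
python3 plan.py .600 -.0725 .262 1;  python3 -c "
from path import *
f=r.grab_frame('scene');c=cv2.resize(f['color'],None,fx=1.5,fy=1.5)
cv2.imwrite('pics/fin.png',c[:,:,::-1])"
```

```text
clock 9.55 yaw -0.19348993356959449 R z [-0.002  -0.0014 -1.    ] j [-0.2895  0.3626  0.3964  1.7418 -0.1549  1.0702  0.1552]
tcp [ 0.5988 -0.0717  0.4168] F [-0.3413  0.419  -1.0674] M [-0.0326 -0.0004 -0.0052] gw 0.04076822122112267
dp tool m [0.0012 0.0008 0.0001] units [0.0099 0.0066 0.0008] twist deg [ 0.0807  0.1163 -1.1934] units [ 0.0007  0.001  -0.0099]
```

View pics/fin.png

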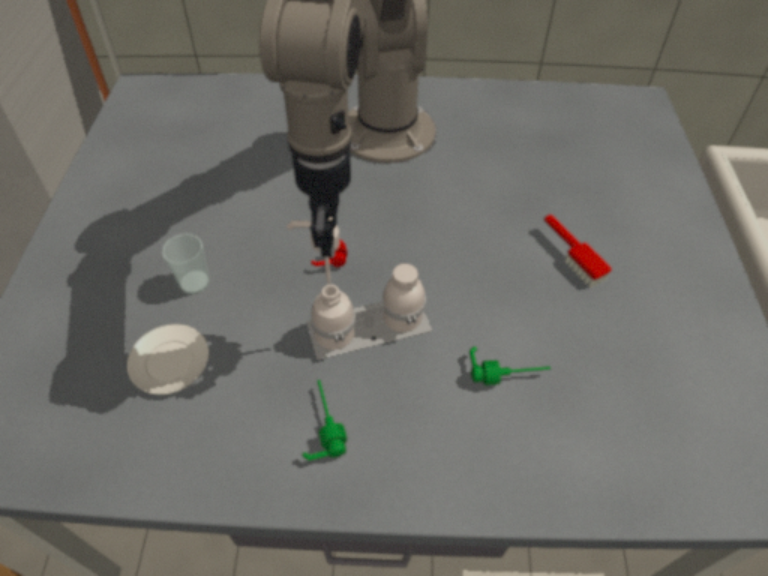

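The pump hangs upright above the open mouth at about (330,291), and the other objects are where they started. I'm handing in.

```bash
python3 -c "
from bench import r
r.hand_in()"
```

```text
the job is handed in; nothing more can be done
```

The pump is unscrewed and out of the bottle, and the gripper is holding it upright over the mouth. The job was handed in at about 9.6 s of the 45 s.

- **Unscrewing:** The collar turned freely counter-clockwise seen from above (a right-hand thread) on the first try, so I never had to reverse it. I turned it about 71° and it lifted with little resistance.
- **Lift:** I raised it about 139 mm. One side load of about 3 N came up as the barrel passed through the neck. A shift of about 1 mm sideways reduced it to under 2 N, and it was gone once the barrel was clear.
- **Clearance:** Before the last move, two camera views put the tube end at 156 mm and the mouth at about 133 mm, so roughly 22 mm clear. The tube was then about 4–6 mm off the mouth's centre. I moved it about 4 mm toward the centre and 2 mm up, but did not re-measure the offset afterwards.
- **Final state:** The gripper was within about 0.2° of vertical, holding at 41 mm opening with only the pump's weight on it. The last picture showed the tumbler, saucer, brush, refill bottle and look-alikes in their starting places by eye.
- **Disagreements:** Camera measurements differed from each other by 2–4 mm, more for some height estimates. The measured wrist position also drifted 2–3 mm during the turn, with low forces throughout.

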